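# Open the child-resistant tub and stand a sanitiser bar in the wash basin

## Robot

A 6-joint arm with a two-finger parallel gripper is mounted at the origin on the work surface. World frame = base frame: x ahead of the robot, y to its left, z up, the work surface at z = 0. Lengths are in m, angles in rad, forces in N, time in s.
With the tool pointing down it reaches from about 0.2 to 0.875 m from the base axis. Payload 3.4 kg.
Tool frame: the origin (TCP) lies between the finger pads; the fingertips stand 25 mm ahead of it and the grasp point (between the pads) lies 6 mm ahead of it (r.nose_length is the z of the fingertips in the tool frame, in m); z points along the fingers, x is the direction in which the jaws open and shut, and the axes are right-handed (so a half turn about z gives the same grasp; the last joint's range is limited). The gripper opens to 94 mm and grips with 3 to 60 N. Pads are 16 mm wide; open, the fingers measure 119 mm over their backs; the gripper's body (75 mm by 177 mm) begins 78 mm behind the grasp point.
Start: joints at [-1.351, 0.276, 1.505, -0, 1.361, -0.121], TCP at [0.192, -0.542, 0.23] pointing down, gripper open.
Joint ranges: [-2.89, 2.89], [-0.75, 2.08], [0.22, 2.7], [-1.18, 4.32], [0.11, 2.71], [-2.7, 2.7]. Speed limits (rad/s): [2.57, 2.57, 3.14, 3.14, 3.14, 3.14].

## Interface

Orientations are given as a unit quaternion [w, x, y, z].
In Python, from plant import r, gripper_to, inverse_kinematics, vision, models, telemetry gives the robot as it stands. Calls block until the motion is done:
- r.move_to(position, orientation): joint-space move of the TCP to a pose.
- r.move_l(position, rot=None, vel=0.15, guard=None): straight line of the TCP; rot=None keeps the orientation; vel is the mean speed in m/s. With guard (N) it stops when the force on the tool has changed by that much, and returns True; else False.
- r.movej(angles): joint-space move.
- gripper_to(opening, f_grip=None): finger opening in m; f_grip is the grip in N (None keeps the last); returns when the fingers have stopped.
- r.hold(seconds).
- inverse_kinematics(position, orientation): joint angles nearest the present ones, or None.
- vision.snapshot(name): name is "side" or "top" or "wrist"; returns the picture (400x640x3 uint8, red, green, blue); there is no depth.
- vision.get_calibration(name): a dict with "fx", "fy", "cx", "cy" (pixels), "position" and "orientation" of the camera in the world. Camera axes: x right, y down, z forward; pixel columns grow to the right and rows downward; lengths in m; the calibration is good to about 2 mm. The wrist camera is an equidistant fisheye: a pixel r from the principal point sees the ray r / f radians off the axis. A picture is of the moment at which its call begins: read the wrist's pose just before it. get_calibration takes no time and is no camera call; for the wrist camera it gives the pose at the moment of the call.
A pose or a line that the arm cannot do raises r.PlanningError and nothing moves.
- r.sign_off(): hands the job in, once; it reports no verdict.
Trained networks look in the newest picture that a camera, given by its name, has taken for a name from the list of things; names that differ only in an ending like _2 or _b are one class to them, and where a whole thing is asked for, a point or a joint stands for the part that bears it (a point fixed in the world has none). Each returns a list of dicts, best first, with "score" (0 to 1); they miss things now and then, are a little off and sometimes report something else, mostly with a low value. They report only what shows in the picture. A call takes as long as a camera call. They do not tell look-alikes from the thing itself.
- models.boxes_of(thing, camera): "at" ([x, y, z] in m, in world coordinates, good to about 4 mm: the middle of the surface that is visible of it).
- models.regions_of(thing, camera): "pixels" (400x640 bool, what is visible of it).
- models.mark_of(thing, camera): "at" ([x, y, z] in m, in world coordinates, good to about 4 mm: a listed point, or the origin of a listed thing).
Readings, each from a call of its own:
- telemetry.current_t(): time.
- telemetry.current_joints(): joint angles.
- telemetry.current_dq(): joint speeds.
- telemetry.current_joint_efforts(): joint torques, N m.
- telemetry.current_ee_pos(): TCP position.
- telemetry.current_tool_rot(): TCP orientation.
- telemetry.current_wrist_force(): force on the tool from outside, world axes, zero at the start.
- telemetry.current_torque(): the same for the moment, N m.
- telemetry.current_opening(): finger opening in m.
Only numpy, scipy, OpenCV 4.12 (cv2) and the standard library are available. Lean on these libraries where they do the work, as an engineer would, in place of code of your own. Each camera call takes 0.05 s, during which the arm holds its last target. There are 200 camera calls.

## Task

The pastry trays need washing: push the red child-resistant cap of the white tub down hard against its spring and, keeping it down, turn it counter-clockwise until it is free, then lift it off and set it right way up, wholly on the black mat. After that take the pale blue sanitiser bar out of the tub and stand it upright on the floor of the blue basin without dropping it. Let go of everything, and do not push the food tray, the sugar shaker or the napkin box about.

Things in the scene. Friction and masses are not known exactly. Their poses are not given: they have to be found in the camera images.
- tub: White tub with an orange band, 112 mm across, fixed to the table on a dark 136 mm square plate, 8 mm thick. Origin: centre of its underside, on the table, z up; its x axis is where the cap's x axis points (either way round) when locked. Its neck is 66 mm across outside with two bayonet ledges hidden by the cap; open rim 124 mm and inner floor 48 mm above the table.
- cap_grip (a point): Centre of the white grip bar on top of the red cap: 64 mm long (along this x axis), 16 mm thick (along y), standing from 13 mm below this point (the flat red cap top, which fingertips may push on) to 14 mm above. z is the cap's axis, up. 196 mm above the table when locked. Locked, it cannot turn or lift; keep it pressed to turn it counter-clockwise seen from above.
- cap_center (a point): Centre of the cap, half-way up: 41 mm below cap_grip, same axes. Cap: red, ribbed, hollow, 94 mm across, 110 mm tall with its grip bar, about 120 g; underside 55 mm below this point. From 48 to 140 degrees of turn (70 is good) it is free: pressing may end, and it lifts straight up, and must rise 65 mm to clear the bar inside.
- collar (a joint): Grey spring ring under the cap that pushes it up: 0 when up, reading how far (m) the cap is pressed down, 0.014 at most. About 8 N starts it and 13 N gives 11 mm. The cap turns past its stops, with little torque, only while this reads 0.009 or more.
- bar_center (a point): Centre of the pale blue sanitiser bar, a square bar 34 x 34 mm and 110 mm tall (z along its length, x and y across its flat sides), about 200 g. It starts standing upright, loose, in the tub at any yaw, under the cap; its top 158 mm above the table, 34 mm above the tub's rim.
- mat: Black rubber mat, 160 x 160 mm, 4 mm thick, fixed on the table. Origin: centre of its underside; x and y along its sides. The cap goes on it, right way up, wholly on the mat.
- blue_basin_floor (a point): Centre of the inner floor of the blue square basin, 5 mm above the table; x and y along its sides. The basin is fixed, 160 x 160 mm outside, 172 mm over its rim, 55 mm high, walls 5 mm. The bar goes in here.
- green_basin_floor (a point): The same point of the green basin of the same size and shape: not to be used. The mat and the two basins may stand in any of three places.
- food_tray_mid (a point): Bystander: gold tray 150 x 280 mm with fried pastries, about 35 mm high, loose; point 10 mm above its underside, half-way along its long side nearest the robot, 65 mm from its centre line. Leave it where it is.
- sugar_shaker_mid (a point): Bystander: metal sugar shaker, 68 mm across, 120 mm tall, loose; its centre. Leave it where it is.
- napkin_box_mid (a point): Bystander: cardboard napkin box 100 x 130 x 70 mm tall, loose; its centre. Leave it where it is.
Things that resemble listed ones, but are neither listed nor needed, are in the scene too. Of the things that look like the part that bears cap_grip, the larger one is meant. Of the things shaped like the mat, the black one is meant.

How it is judged:
By the outcome, as a careful person would: the job done as asked, in the order asked, and still so for the second after the job is handed in, with the robot touching nothing.
It also fails if it takes over 54 s, if anything falls off the work surface, if the arm or the gripper's body presses on something with over 40 N, if the wrist force passes 120 N, or if a joint passes its speed limit or range.

## Working session

There is one attempt and no reset: what is moved stays moved. The work goes in short steps, each a Python script; the robot and the scene stay as the last script left them, time stands still between calls to the robot, and variables do not carry over. Pictures are saved under pics/ and viewed, about 8 in all and at most 12, crops included, and the job is handed in when it is done.

```bash
ls; mkdir -p pics
cat > h.py <<'E'
import numpy as np, cv2
from plant import r, gripper_to, inverse_kinematics, vision, models, telemetry
from scipy.spatial.transform import Rotation as R
def down(yaw):  # tool z down, tool x at yaw
    q=(R.from_euler('z',yaw)*R.from_euler('x',np.pi)).as_quat(); return [q[3],q[0],q[1],q[2]]
def save(n,img): cv2.imwrite('pics/'+n,img[:,:,::-1])
E
python3 - <<'E'
from h import *
a=vision.snapshot('top'); b=vision.snapshot('side')
save('top.png',a); save('side.png',b)
for c in ('top','side'):
  k=vision.get_calibration(c); print(c,{i:np.round(v,4).tolist() for i,v in k.items()})
  for t in ['tub','cap_grip','cap_center','mat','blue_basin_floor','green_basin_floor','food_tray_mid','sugar_shaker_mid','napkin_box_mid']:
    print(t,[(round(d['score'],2),np.round(d['at'],3).tolist()) for d in models.mark_of(t,c)])
print(telemetry.current_t())
E
```

```text
pics
top {'fx': 502.6351, 'fy': 502.6351, 'cx': 318.5432, 'cy': 206.7675, 'position': [0.1611, 0.0231, 1.6259], 'orientation': [-0.0783, 0.7041, -0.7014, 0.0789]}
tub [(0.9, [0.525, -0.033, -0.001])]
cap_grip [(0.97, [0.518, -0.205, 0.071]), (0.77, [0.529, -0.036, 0.199])]
cap_center [(0.92, [0.514, -0.2, 0.041]), (0.6, [0.532, -0.037, 0.154])]
mat [(0.72, [0.211, -0.37, -0.0]), (0.69, [0.468, -0.353, 0.001])]
blue_basin_floor [(0.82, [0.513, 0.412, 0.003])]
green_basin_floor [(0.97, [0.591, 0.192, 0.009])]
food_tray_mid [(0.93, [0.742, 0.113, 0.01])]
sugar_shaker_mid [(0.79, [0.769, -0.17, 0.06])]
napkin_box_mid [(0.58, [0.717, -0.323, 0.034])]
side {'fx': 440.2193, 'fy': 440.2193, 'cx': 318.2961, 'cy': 194.8393, 'position': [-0.0273, 1.1337, 0.9829], 'orientation': [0.0976, -0.1965, 0.8621, -0.4568]}
tub [(0.87, [0.532, -0.035, -0.002])]
cap_grip [(0.84, [0.532, -0.035, 0.198]), (0.67, [0.52, -0.196, 0.072])]
cap_center [(0.92, [0.517, -0.204, 0.04]), (0.65, [0.534, -0.04, 0.154])]
mat [(0.83, [0.21, -0.372, 0.003]), (0.8, [0.464, -0.357, -0.001])]
blue_basin_floor [(0.87, [0.516, 0.407, 0.004])]
green_basin_floor [(0.71, [0.588, 0.191, 0.003]), (0.63, [0.516, 0.409, 0.006])]
food_tray_mid [(0.56, [0.739, 0.117, 0.012])]
sugar_shaker_mid [(0.74, [0.765, -0.168, 0.063])]
napkin_box_mid [(0.6, [0.718, -0.326, 0.037])]
1.0
```

View pics/top.png

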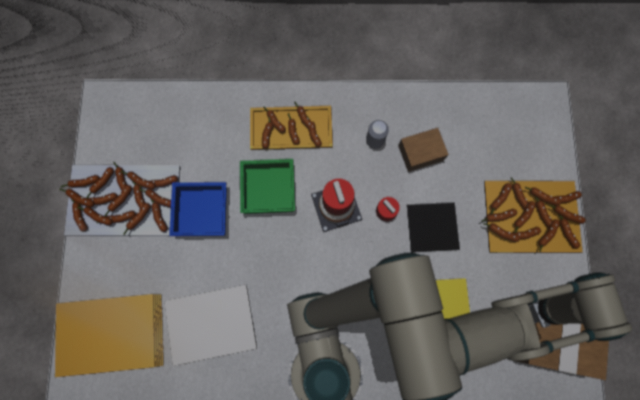

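View pics/side.png

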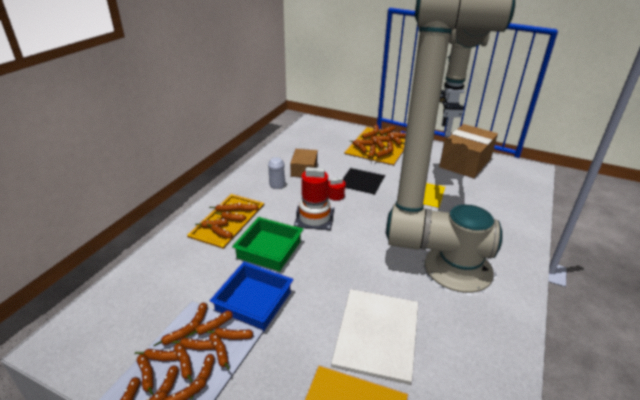

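Candidates for cap_grip are the cap at top px (338,195), which is tall and sits on the tub on its dark plate, and the one at (388,208), which is small and stands on the table. The larger one on the tub is meant. For the mat, black at (433,227) is meant, and yellow at (455,297) is not. Next I'll measure yaws and confirm in a crop.

```bash
cat >> h.py <<'E'
def proj_plane(uv,z,k):
    q=k['orientation'];Rm=R.from_quat([q[1],q[2],q[3],q[0]]).as_matrix()
    uv=np.atleast_2d(uv).astype(float)
    d=np.c_[(uv[:,0]-k['cx'])/k['fx'],(uv[:,1]-k['cy'])/k['fy'],np.ones(len(uv))]
    if k.get('fish'):
        x=(uv[:,0]-k['cx'])/k['fx'];y=(uv[:,1]-k['cy'])/k['fy'];t=np.hypot(x,y)+1e-9
        d=np.c_[np.sin(t)*x/t,np.sin(t)*y/t,np.cos(t)]
    d=d@Rm.T; p=np.array(k['position']); return (p+d*((z-p[2])/d[:,2])[:,None])[:,:2]
def rect(mask,z,k):
    n,l,s,_=cv2.connectedComponentsWithStats(mask.astype(np.uint8)); i=1+np.argmax(s[1:,4])
    v,u=np.nonzero(l==i); P=proj_plane(np.c_[u,v],z,k).astype(np.float32)
    c,sz,a=cv2.minAreaRect(P); return np.round(c,4),np.round(sz,4),round(a,1)
E
python3 - <<'E'
from h import *
a=vision.snapshot('top');k=vision.get_calibration('top')
f=a.astype(int);sat=f.max(2)-f.min(2)
w=np.zeros((400,640),bool); w[178:206,325:350]=True
print('bar',rect(w&(sat<45)&(f.min(2)>120),.21,k))
for n,z in (('mat',.004),('blue_basin_floor',.055),('green_basin_floor',.055)):
  for d in models.regions_of(n,'top'): print(n,round(d['score'],2),rect(d['pixels'],z,k))
b=((f[:,:,2]>f[:,:,0]+50)&(f[:,:,2]>f[:,:,1]+40));print('blue',rect(b,.055,k))
m=f.max(2)<45; ww=np.zeros_like(w);ww[195:260,400:470]=True;print('black',rect(m&ww,.004,k))
c=cv2.resize(a[160:260,290:470],None,fx=4,fy=4,interpolation=cv2.INTER_CUBIC);save('crop.png',c)
E
```

```text
bar (array([ 0.5292, -0.0354]), array([0.0575, 0.0121]), 17.7)
mat 0.57 (array([ 0.2354, -0.4063]), array([0.1208, 0.0966]), 4.6)
mat 0.56 (array([ 0.4639, -0.3519]), array([0.16  , 0.1607]), 3.2)
blue_basin_floor 0.91 (array([0.5108, 0.4095]), array([0.1739, 0.1807]), 0.2)
green_basin_floor 0.86 (array([0.5863, 0.1904]), array([0.1863, 0.1766]), 0.9)
blue (array([0.5108, 0.4093]), array([0.1739, 0.1749]), 0.2)
black (array([ 0.4529, -0.3329]), array([0.1695, 0.1919]), 3.2)
```

View pics/crop.png

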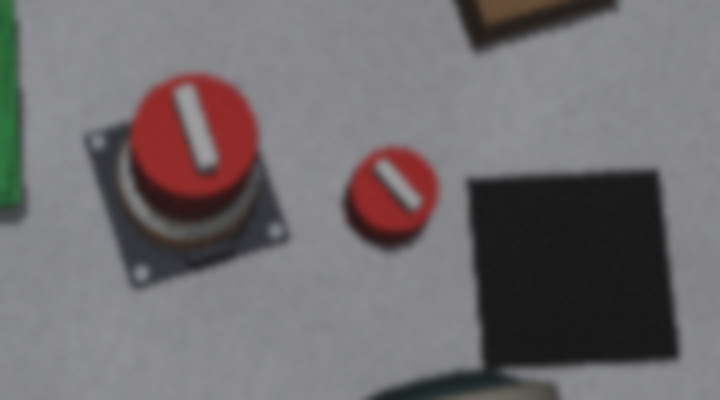

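The crop shows the big red cap on the tub at crop px (195,130). The small look-alike is at (395,195), and the black mat at (575,265). Choices confirmed. Next I'll hover and refine with the wrist camera.

Run:
```python
from h import *
p=[.530,-.0355,.31]
for y in (-72.3,107.7):
  print(y,[np.round(inverse_kinematics([*p[:2],.21],down(np.radians(y+t))),2).tolist() for t in (0,70)])
q=[y for y in (-72.3,107.7)]
best=min(q,key=lambda y:max(abs(inverse_kinematics([*p[:2],.21],down(np.radians(y+t)))[5]) for t in (0,70)))
print(best)
r.move_to(p,down(np.radians(best)))
k=vision.get_calibration('wrist');a=vision.snapshot('wrist');save('w1.png',a);k['fish']=True
print({i:np.round(v,3).tolist() if not isinstance(v,bool) else v for i,v in k.items()})
for t in('cap_grip','cap_center'):print([(round(d['score'],2),np.round(d['at'],4)) for d in models.mark_of(t,'wrist')])
for c in ('side',):
  vision.snapshot(c);print([(round(d['score'],2),np.round(d['at'],4)) for d in models.mark_of('cap_grip',c)])
print(telemetry.current_t(),telemetry.current_ee_pos(),telemetry.current_wrist_force())
```

```text
-72.3 [[-0.2, 0.22, 1.63, -0.0, 1.29, 1.06], [-0.2, 0.22, 1.63, -0.0, 1.29, -0.16]]Traceback (most recent call last):
  File "<stdin>", line 4, in <module>
    return _wrapfunc(a, 'round', decimals=decimals, out=out)
    return _wrapit(obj, method, *args, **kwds)
    result = getattr(arr, method)(*args, **kwds)
TypeError: unsupported operand type(s) for *: 'NoneType' and 'float'
```

Run:
```python
from h import *
p=[.530,-.0355,.31]
r.move_to(p,down(np.radians(-72.3)))
k=vision.get_calibration('wrist');print({i:np.round(v,3).tolist() for i,v in k.items()})
a=vision.snapshot('wrist');save('w1.png',a);k['fish']=True
for t in('cap_grip','cap_center'):print([(round(d['score'],2),np.round(d['at'],4)) for d in models.mark_of(t,'wrist')])
f=a.astype(int);w=(f.max(2)-f.min(2)<45)&(f.min(2)>120)
print(rect(w,.21,k))
for c in ('side',):
  vision.snapshot(c);print([(round(d['score'],2),np.round(d['at'],4)) for d in models.mark_of('cap_grip',c)])
print(telemetry.current_t(),telemetry.current_ee_pos(),telemetry.current_wrist_force())
```

```text
{'fx': 309.707, 'fy': 309.707, 'cx': 318.655, 'cy': 202.021, 'position': [0.596, -0.016, 0.464], 'orientation': [0.096, 0.801, -0.586, -0.07]}
[(0.93, array([ 0.5164, -0.2007,  0.065 ])), (0.69, array([ 0.4661, -0.3526,  0.0018])), (0.6, array([ 0.5301, -0.0422,  0.1974]))]
[(0.72, array([ 0.5283, -0.0341,  0.1513]))]
(array([ 0.6201, -0.0244]), array([0.3705, 0.9331]), 15.0)
[(0.89, array([ 0.5318, -0.0352,  0.197 ])), (0.72, array([ 0.5206, -0.1971,  0.0679]))]
3.65 [ 0.52998459 -0.03608496  0.30986486] [0.6508669  1.27604219 0.27263741]
```

View pics/w1.png

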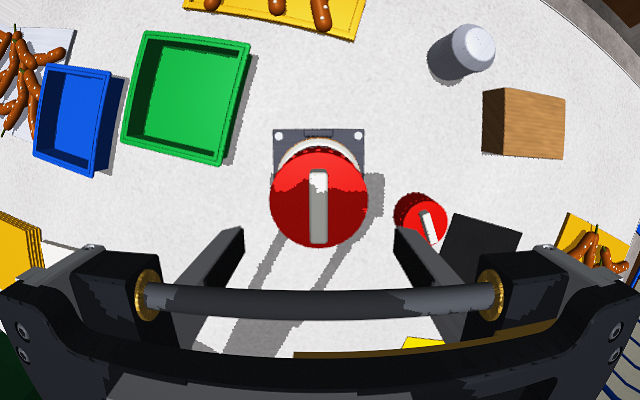

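The wrist view shows the grip bar at (319,207), parallel to the fingers and centred between them. The mat is at (480,245) and the green basin at (185,98). Now I'll grasp and press.

Run:
```python
from h import *
k=vision.get_calibration('wrist');a=vision.snapshot('wrist');k['fish']=True
f=a.astype(int);w=np.zeros((400,640),bool);w[165:246,300:340]=True
m=w&(f.max(2)-f.min(2)<45)&(f.min(2)>70); c,s,an=rect(m,.21,k); print(c,s,an)
x,y=.530,-.0357
if abs(c[0]-x)<.008 and abs(c[1]-y)<.008: x,y=(np.array([x,y])+c)/2
print(x,y)
q=down(np.radians(-72.3))
F0=np.array(telemetry.current_wrist_force())
r.move_l([x,y,.212],q)
gripper_to(0.0,20); print('open',telemetry.current_opening(),np.array(telemetry.current_wrist_force())-F0)
for z in (.206,.203,.200,.198,.196):
  r.move_l([x,y,z],q,vel=.05); print(z,telemetry.current_ee_pos()[2],np.round(np.array(telemetry.current_wrist_force())-F0,1))
print(telemetry.current_t())
```

```text
[ 0.5327 -0.0349] [0.065  0.0153] 18.0
0.53135 -0.0353
open 0.015829992565911506 [ 0.48180094  0.29353565 -0.20694795]
0.206 0.20734863127351644 [-2.  -0.3  8.2]
0.203 0.20475708899800002 [-1.1  0.6  9.6]
0.2 0.20206895066319103 [-2.1  0.7 11.2]
0.198 0.20027525789879555 [-1.3  0.3 11.8]
0.196 0.1984895447859552 [-2.3  0.5 13. ]
6.9417
```

Run:
```python
from h import *
x,y=.53135,-.0353
F0=np.array([.65,1.28,.27])
gripper_to(0.0,30)
r.move_l([x,y,.1942],down(np.radians(-72.3)),vel=.05)
print(telemetry.current_ee_pos()[2],telemetry.current_wrist_force())
for t in (15,30,45,60,72):
  r.move_l([x,y,.1942],down(np.radians(-72.3+t)),vel=.05)
  print(t,np.round(telemetry.current_ee_pos(),4),np.round(telemetry.current_wrist_force(),1),np.round(telemetry.current_torque(),2),telemetry.current_joints()[5])
a=vision.snapshot('wrist');save('w2.png',a);print(telemetry.current_t())
```

```text
0.197802926665075 [-3.79180386  0.51203518 17.15891371]
15 [ 0.5332 -0.0355  0.1978] [-2.4 -0.3 15.3] [0.16 0.52 0.07] 0.802905976950213
30 [ 0.5333 -0.0354  0.1978] [-1.8  0.9 15.3] [0.22 0.5  0.04] 0.5411631959217653
45 [ 0.5326 -0.0351  0.1978] [-2.1  1.  16.5] [ 0.38  0.68 -0.08] 0.2794165206934637
60 [ 0.5326 -0.0352  0.1978] [-2.2  1.  17.2] [ 0.25  0.72 -0.13] 0.017718729180355927
72 [ 0.5319 -0.0348  0.1978] [-4.   2.7 18.1] [ 0.46  0.94 -0.05] -0.1917865929101638
9.45
```

View pics/w2.png

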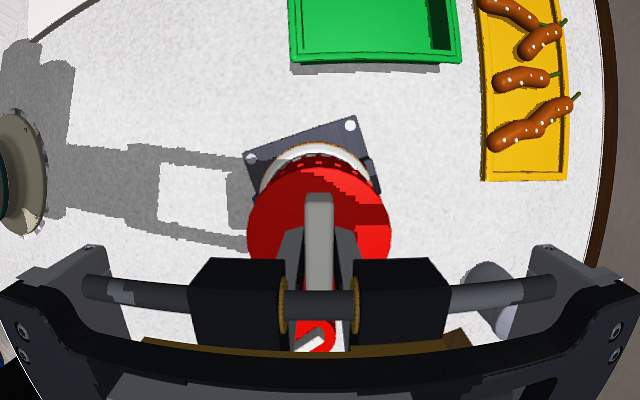

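The cap turned along with the fingers: the bar is still parallel to the pads at (318,240), and the plate is now skewed relative to it. Now I'll lift.

Run:
```python
from h import *
x,y=.53135,-.0353
q=down(np.radians(-.3))
for z in (.204,.212,.222,.235,.29,.34):
  g=r.move_l([x,y,z],q,vel=.08,guard=25)
  print(z,g,np.round(telemetry.current_ee_pos(),4),np.round(telemetry.current_wrist_force(),1),round(telemetry.current_opening(),4))
  if g: break
k=vision.get_calibration('side');a=vision.snapshot('side');save('s3.png',cv2.resize(a[100:280,200:440],None,fx=3,fy=3))
print([(round(d['score'],2),np.round(d['at'],4)) for d in models.mark_of('bar_center','side')])
print([(round(d['score'],2),np.round(d['at'],4)) for d in models.mark_of('cap_grip','side')],telemetry.current_t())
```

```text
0.204 False [ 0.5318 -0.0347  0.2064] [-1.9  1.7 10.8] 0.0159
0.212 False [ 0.5313 -0.0353  0.212 ] [-0.3 -0.3 -0.5] 0.016
0.222 False [ 0.5314 -0.0353  0.2217] [-0.6 -0.1 -1.8] 0.0158
0.235 False [ 0.5317 -0.0354  0.2353] [ 0.3  0.6 -1.1] 0.0155
0.29 False [ 0.531  -0.0352  0.2895] [ 0.2  0.9 -0.6] 0.0154
0.34 False [ 0.5311 -0.0353  0.3396] [ 0.3  0.  -1. ] 0.0158
[(0.54, array([ 0.5279, -0.0352,  0.1018]))]
[(0.9, array([ 0.5178, -0.1966,  0.0674])), (0.73, array([ 0.5333, -0.0372,  0.3276]))] 12.3333
```

View pics/s3.png

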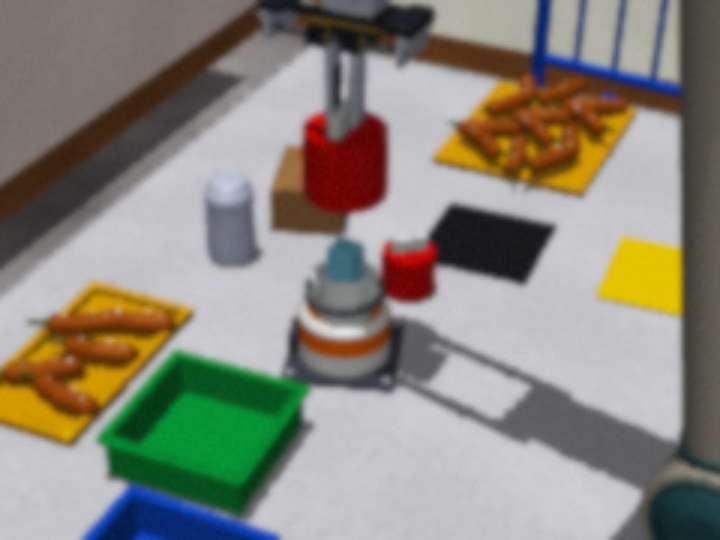

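The side crop shows the cap held clear at (345,160), the open tub with the pale-blue bar standing at (345,262), and the mat at (492,243). Next I'll place the cap on the mat, then look at the bar from above.

Run:
```python
from h import *
x,y=.466,-.3535;q=down(np.radians(-.3))
r.move_to([x,y,.22],q)
r.move_l([x,y,.125],q,vel=.15)
print(r.move_l([x,y,.103],q,vel=.03,guard=4),telemetry.current_ee_pos(),telemetry.current_wrist_force())
gripper_to(.05)
r.move_l([x,y,.22],q,vel=.2)
a=vision.snapshot('side')
for t in('cap_grip','cap_center'):print([(round(d['score'],2),np.round(d['at'],4)) for d in models.mark_of(t,'side')])
gripper_to(.06)
r.move_to([.5312,-.0353,.28],q)
k=vision.get_calibration('wrist');a=vision.snapshot('wrist');k['fish']=True;save('w4.png',a)
for d in models.regions_of('bar_center','wrist'):
  v,u=np.nonzero(d['pixels']);print(round(d['score'],2),len(u),u.min(),u.max(),v.min(),v.max(),rect(d['pixels'],.158,k))
print([(round(d['score'],2),np.round(d['at'],4)) for d in models.mark_of('bar_center','wrist')],telemetry.current_t())
```

```text
True [ 0.46643    -0.35412483  0.1157248 ] [-0.04207244  0.3758846   3.65066844]
[(0.95, array([ 0.4688, -0.3556,  0.102 ])), (0.67, array([ 0.5158, -0.1989,  0.0705]))]
[(0.62, array([ 0.4667, -0.3587,  0.055 ])), (0.57, array([ 0.5168, -0.2032,  0.0387]))]
0.93 1722 297 336 169 220 (array([ 0.5307, -0.0279]), array([0.0467, 0.0348]), 83.2)
[(0.94, array([ 0.5286, -0.0355,  0.1046]))] 18.2083
```

View pics/w4.png

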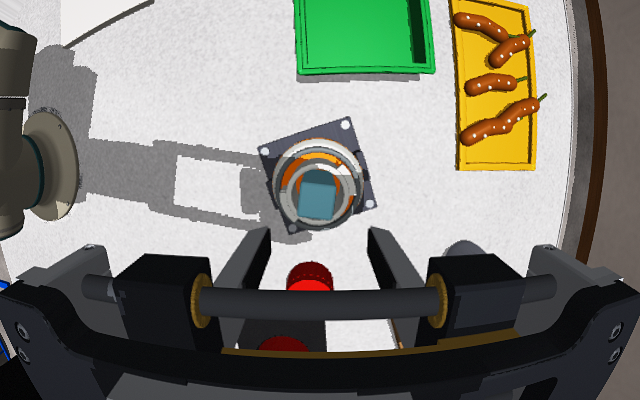

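The wrist view shows the bar's top face at about (317,201), slightly rotated, and standing off-centre in the neck. The cap is behind on the mat. I'll fit the top face and grasp across the flats.

Run:
```python
from h import *
k=vision.get_calibration('wrist');a=vision.snapshot('wrist');k['fish']=True
mk=models.regions_of('bar_center','wrist')[0]['pixels'];f=a.astype(int)
g=f.sum(2);th=cv2.threshold((g[mk]/3).astype(np.uint8).reshape(-1,1),0,255,cv2.THRESH_OTSU)[0]
print('th',th,np.percentile(g[mk]/3,[5,30,50,70,95]))
for s in (0,):
  m=(cv2.morphologyEx((mk&(g/3>th)).astype(np.uint8),cv2.MORPH_OPEN,np.ones((3,3))))
  print(rect(m,.158,k),m.sum())
print([f[v,317].tolist() for v in range(165,225,5)])
cv2.imwrite('pics/w5.png',cv2.resize(np.hstack([a[150:240,260:380,::-1],np.repeat(m[150:240,260:380,None]*200,3,2).astype(np.uint8)]),None,fx=3,fy=3))
```

```text
th 96.0 [ 71.33333333 100.         119.33333333 121.         123.        ]
(array([ 0.5297, -0.0343]), array([0.0332, 0.033 ]), 83.4) 1220
[[183, 181, 179], [42, 79, 90], [50, 81, 89], [49, 80, 88], [80, 130, 143], [83, 134, 148], [82, 135, 148], [84, 134, 148], [82, 133, 147], [80, 134, 148], [80, 132, 146], [139, 139, 135]]
```

View pics/w5.png

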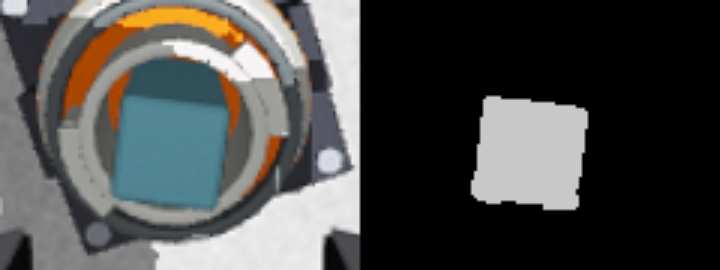

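The crop shows the top face cleanly segmented: 33×33 mm at (0.5297, -0.0343), yaw -6.6°. Grasping there.

Run:
```python
from h import *
x,y=.5297,-.0343;q=down(np.radians(-6.6))
gripper_to(.07)
r.move_l([x,y,.19],q,vel=.2)
print(r.move_l([x,y,.152],q,vel=.1,guard=8),telemetry.current_ee_pos())
gripper_to(0,35);print(telemetry.current_opening(),telemetry.current_wrist_force())
r.move_l([x,y,.18],q,vel=.08);print(telemetry.current_wrist_force())
print(r.move_l([x,y,.30],q,vel=.12,guard=15),telemetry.current_opening(),telemetry.current_wrist_force())
a=vision.snapshot('side');save('s6.png',cv2.resize(a[100:330,180:440],None,fx=2.5,fy=2.5))
print([(round(d['score'],2),np.round(d['at'],4)) for d in models.mark_of('bar_center','side')],telemetry.current_t())
```

```text
False [ 0.5303729  -0.03444047  0.15282359]
0.03389838657971111 [-0.01076215 -0.45206111  0.68193178]
[-0.15545112  0.28027865 -1.37615928]
False 0.033955259085594526 [ 0.46740419 -0.05445143 -1.50114357]
[(0.55, array([ 0.5259, -0.0348,  0.2531]))] 22.2417
```

View pics/s6.png

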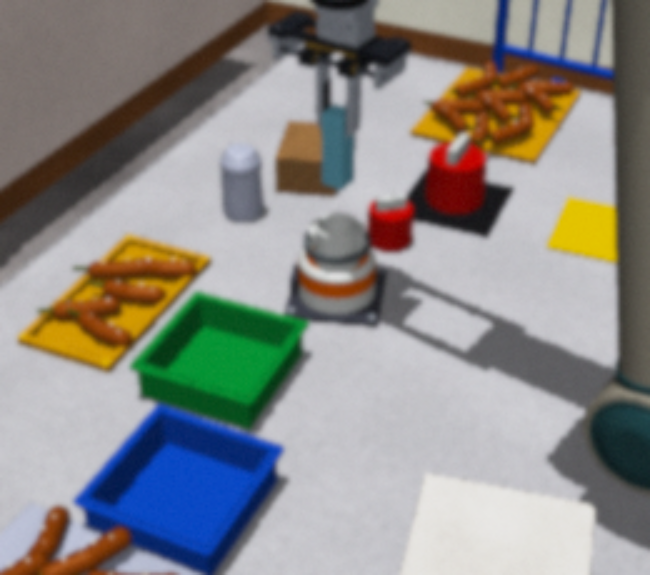

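The side crop shows the bar hanging upright in the gripper at (337,148) and the cap upright on the mat at (457,180), with the bystanders in place. Next I'll place the bar in the blue basin.

Run:
```python
from h import *
x,y=.513,.4095;q=down(np.radians(-3))
r.move_to([x,y,.28],q)
r.move_l([x,y,.125],q,vel=.12)
print(r.move_l([x,y,.098],q,vel=.02,guard=4),telemetry.current_ee_pos(),telemetry.current_wrist_force())
r.hold(.3)
gripper_to(.06,10);r.hold(.2)
r.move_l([x,y,.3],q,vel=.15)
b=vision.snapshot('side')
for t in('bar_center','cap_center','food_tray_mid','sugar_shaker_mid','napkin_box_mid'):print(t,[(round(d['score'],2),np.round(d['at'],4)) for d in models.mark_of(t,'side')])
k=vision.get_calibration('wrist');a=vision.snapshot('wrist')
save('f7.png',np.vstack([cv2.resize(b[100:360,180:440],(300,300)),cv2.resize(a,(480,300))[:,:300]]) if 0 else np.hstack([cv2.resize(b[120:340,180:440],(390,330)),cv2.resize(a[80:300,200:440],(360,330))]))
print(telemetry.current_t(),telemetry.current_wrist_force())
```

```text
True [0.51274653 0.40938029 0.10903155] [-0.69139771  0.66445524  4.28793373]
bar_center [(0.75, array([0.5119, 0.4077, 0.0597]))]
cap_center [(0.73, array([ 0.5172, -0.2058,  0.0422])), (0.57, array([ 0.4686, -0.3568,  0.0587]))]
food_tray_mid [(0.86, array([0.7386, 0.1204, 0.0124])), (0.21, array([0.5139, 0.4065, 0.0038]))]
sugar_shaker_mid [(0.9, array([ 0.7657, -0.1705,  0.0644]))]
napkin_box_mid [(0.82, array([ 0.7193, -0.3237,  0.0349])), (0.58, array([ 0.467 , -0.356 ,  0.1034]))]
29.0417 [0.7427294 0.3424583 0.7195821]
```

View pics/f7.png

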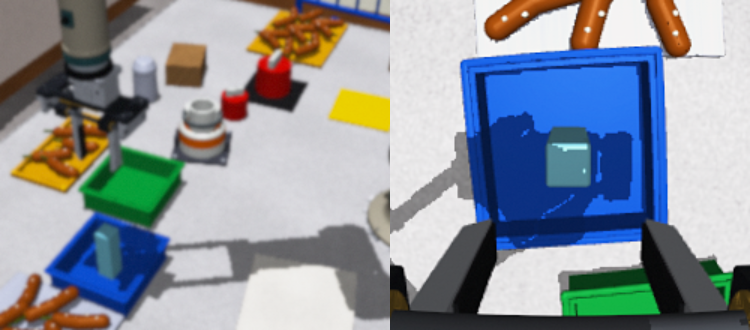

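The bar stands upright in the middle of the blue basin (left panel (108,250), right panel (568,160)). The cap is on the mat and the gripper is clear, so I'm handing in.

```bash
python3 -c "
from h import *
r.sign_off()"
```

```text
the job is handed in; nothing more can be done
```

The job is done and handed in, about 29 s into the 54 s limit. I pressed the red cap down (about 15–18 N), turned it 72° counter-clockwise while pressed, lifted it off and set it upright on the black mat. I then took the bar out of the tub and stood it on the blue basin's floor, lowering it until it touched before letting go.

- **Cap:** the last check puts its centre at (0.469, -0.357). That is within about 5 mm of the mat's centre, with about 33 mm to spare on each side when centred.
- **Bar:** it stands upright at (0.512, 0.408, 0.060), as expected for a bar standing on the floor.
- **Bystanders:** the tray, shaker and box are where they started, to within the networks' error of a few mm. The largest difference was the tray, about 3–8 mm depending on which first reading it is compared with; the arm never went near it.
- **Robot:** the gripper was open and well clear at hand-in.
- **Failed or disagreeing checks:** no check of the result failed. One early script stopped on an out-of-range wrist angle before anything moved. The networks also gave a few false hits, such as a napkin box on the cap, which I rejected from the pictures.

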